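# Stow the dosing syringes behind the slide gate and bolt it

## Task

Draw the bolt of the grey gate box fully back, then pull its stiff slide gate 160 mm open, so that its edge lies over the partition and the narrow bay stays covered, and leave it standing there. Lay every dosing syringe from the bench flat in the wide bay, push the gate fully shut and slide the bolt fully home into its keeper. Slide the gate only while the bolt is drawn back, and leave everything else where it is.

Things in the scene. Friction and masses are not known exactly. Their poses are not given: they have to be found in the camera images.
- gate_box: fixed grey steel box, 200 (x) x 220 (y) x 66 mm, origin at the centre of its underside, z up, turned a little. Wide bay: x -83 to 83 (at its mouth), y -102 to 48 mm, floor 4 mm above the bench. A partition at y 48 to 60 mm (black marks on the rails) divides it from a narrow bay of clean plugs at y 60 to 102. A keeper staple for the bolt stands on the -x wall at y = -35 mm, up to 81 mm
- bay_floor (a point): centre of the wide bay's floor, 4 mm above the bench; axes as gate_box. The bay measures 180 (x) x 150 (y) mm, and is 50 mm deep up to the gate's underside
- gate (a joint): travel of the slide gate, m: 0 shut, grows as it is pulled along the box's +y, end stop 0.200. A level 4 mm aluminium plate, 176 x 208 mm, 54 to 58 mm above the bench; its -y edge is at box y = -106 mm when shut, +54 mm (middle of the partition) at 0.160. Stiff: sliding friction about 8 N; stays where it is left
- gate_handle (a point): centre of the bar handle on top of the gate, 94 mm above the bench, at box x = 0, y = 63 mm when shut; moves with the gate. Axes as gate_box. The dark bar is 100 mm long along x, 12 x 12 mm across, on two posts (x = +-42 mm), 30 mm free under it; pinch it across, along y
- bolt (a joint): travel of the barrel bolt on top of the gate, m: 0 home in the keeper, grows as it is drawn along the box's +x to its end stop at 0.042 (fully back). Sliding friction about 3 N; it stays where it is left
- bolt_knob (a point): centre of the bolt's upright knob, a dark cylinder 18 mm across, 24 mm high, top 110 mm above the bench; rides on the gate, slides along x; at box x = -46, y = -37 mm when the bolt is home and the gate shut. Axes as gate_box. Straps round the bolt rod stand 77 mm above the bench at box x = -70 and +12 mm, 10 mm wide
- syringe_1_mid (a point): capped dosing syringe lying flat (front right; may be absent; up to four alike), 134 mm long. The point is mid-length on the barrel's axis, 11 mm above its underside; y runs along the barrel to the nozzle, z up. Barrel 17.6 mm across from y -30 to +50 mm, thinner beyond; a flange at y = -30 mm, 28 mm wide, 22 mm high, keeps it from rolling. Grip the barrel across, at the point
- syringe_2_mid (a point): capped dosing syringe lying flat (front, a little left of centre; may be absent; up to four alike), 134 mm long. The point is mid-length on the barrel's axis, 11 mm above its underside; y runs along the barrel to the nozzle, z up. Barrel 17.6 mm across from y -30 to +50 mm, thinner beyond; a flange at y = -30 mm, 28 mm wide, 22 mm high, keeps it from rolling. Grip the barrel across, at the point
- syringe_3_mid (a point): capped dosing syringe lying flat (front left; may be absent; up to four alike), 134 mm long. The point is mid-length on the barrel's axis, 11 mm above its underside; y runs along the barrel to the nozzle, z up. Barrel 17.6 mm across from y -30 to +50 mm, thinner beyond; a flange at y = -30 mm, 28 mm wide, 22 mm high, keeps it from rolling. Grip the barrel across, at the point
- syringe_4_mid (a point): capped dosing syringe lying flat (far left; may be absent; up to four alike), 134 mm long. The point is mid-length on the barrel's axis, 11 mm above its underside; y runs along the barrel to the nozzle, z up. Barrel 17.6 mm across from y -30 to +50 mm, thinner beyond; a flange at y = -30 mm, 28 mm wide, 22 mm high, keeps it from rolling. Grip the barrel across, at the point
- timer: bystander: dial timer, cream case 48 x 64 mm, red dial on top, 50 mm high, at the front left; origin at the centre of its underside
- beaker: bystander: glass beaker, 74 mm across, 87 mm high, at the back left; origin at the centre of its underside
- cotton_roll: bystander: white cotton roll, 63 mm across, 35 mm high, at the left; origin at the centre of its underside

How it is judged:
On the way, in this order (a step that is already met when the one before it is completed fails the run):
1. the bolt is drawn fully back (38 mm or more) (value of joint bolt above 0.038 m and value of joint gate below 0.01 m), for 0.2 s.
2. the gate is pulled 160 mm open (within 8 mm) and stands still, let go (value of joint gate between 0.152 and 0.168 m and velocity of joint gate between -0.005 and 0.005 m/s and contact force between gate_box and the fingers below 0.05 N), for 0.3 s.
3. every syringe present lies in the wide bay, let go, with the gate still at 160 mm (within 8 mm) (value of joint gate between 0.152 and 0.168 m and x of syringe_1_mid in the frame of gate_box between -0.09 and 0.09 m and y of syringe_1_mid in the frame of gate_box between -0.102 and 0.048 m and z of syringe_1_mid in the frame of gate_box between 0.005 and 0.05 m and angle between syringe_1_mid's own y axis and vertical between 1.2 and 1.94 rad and x of syringe_2_mid in the frame of gate_box between -0.09 and 0.09 m and y of syringe_2_mid in the frame of gate_box between -0.102 and 0.048 m and z of syringe_2_mid in the frame of gate_box between 0.005 and 0.05 m and angle between syringe_2_mid's own y axis and vertical between 1.2 and 1.94 rad and x of syringe_3_mid in the frame of gate_box between -0.09 and 0.09 m and y of syringe_3_mid in the frame of gate_box between -0.102 and 0.048 m and z of syringe_3_mid in the frame of gate_box between 0.005 and 0.05 m and angle between syringe_3_mid's own y axis and vertical between 1.2 and 1.94 rad and x of syringe_4_mid in the frame of gate_box between -0.09 and 0.09 m and y of syringe_4_mid in the frame of gate_box between -0.102 and 0.048 m and z of syringe_4_mid in the frame of gate_box between 0.005 and 0.05 m and angle between syringe_4_mid's own y axis and vertical between 1.2 and 1.94 rad and contact force between each of syringe_1, syringe_2, syringe_3, syringe_4 and the fingers below 0.05 N), for 0.3 s.
4. the gate is fully shut (within 6 mm) over the syringes (value of joint gate below 0.006 m and x of syringe_1_mid in the frame of gate_box between -0.09 and 0.09 m and y of syringe_1_mid in the frame of gate_box between -0.102 and 0.048 m and z of syringe_1_mid in the frame of gate_box between 0.005 and 0.05 m and angle between syringe_1_mid's own y axis and vertical between 1.2 and 1.94 rad and x of syringe_2_mid in the frame of gate_box between -0.09 and 0.09 m and y of syringe_2_mid in the frame of gate_box between -0.102 and 0.048 m and z of syringe_2_mid in the frame of gate_box between 0.005 and 0.05 m and angle between syringe_2_mid's own y axis and vertical between 1.2 and 1.94 rad and x of syringe_3_mid in the frame of gate_box between -0.09 and 0.09 m and y of syringe_3_mid in the frame of gate_box between -0.102 and 0.048 m and z of syringe_3_mid in the frame of gate_box between 0.005 and 0.05 m and angle between syringe_3_mid's own y axis and vertical between 1.2 and 1.94 rad and x of syringe_4_mid in the frame of gate_box between -0.09 and 0.09 m and y of syringe_4_mid in the frame of gate_box between -0.102 and 0.048 m and z of syringe_4_mid in the frame of gate_box between 0.005 and 0.05 m and angle between syringe_4_mid's own y axis and vertical between 1.2 and 1.94 rad), for 0.2 s.
5. the bolt is fully home in its keeper (within 6 mm) (value of joint each of gate, bolt below 0.006 m), for 0.2 s.
At the end, for the whole second after the job is handed in: Every syringe present lies in the wide bay below the gate, level within about 20 degrees, at rest; the gate is shut (within 6 mm) and the bolt is home (within 6 mm) (all of step 5 and x of syringe_1_mid in the frame of gate_box between -0.09 and 0.09 m and y of syringe_1_mid in the frame of gate_box between -0.102 and 0.048 m and z of syringe_1_mid in the frame of gate_box between 0.005 and 0.05 m and angle between syringe_1_mid's own y axis and vertical between 1.2 and 1.94 rad and x of syringe_2_mid in the frame of gate_box between -0.09 and 0.09 m and y of syringe_2_mid in the frame of gate_box between -0.102 and 0.048 m and z of syringe_2_mid in the frame of gate_box between 0.005 and 0.05 m and angle between syringe_2_mid's own y axis and vertical between 1.2 and 1.94 rad and x of syringe_3_mid in the frame of gate_box between -0.09 and 0.09 m and y of syringe_3_mid in the frame of gate_box between -0.102 and 0.048 m and z of syringe_3_mid in the frame of gate_box between 0.005 and 0.05 m and angle between syringe_3_mid's own y axis and vertical between 1.2 and 1.94 rad and x of syringe_4_mid in the frame of gate_box between -0.09 and 0.09 m and y of syringe_4_mid in the frame of gate_box between -0.102 and 0.048 m and z of syringe_4_mid in the frame of gate_box between 0.005 and 0.05 m and angle between syringe_4_mid's own y axis and vertical between 1.2 and 1.94 rad and linear speed of each of syringe_1, syringe_2, syringe_3, syringe_4 below 0.02 m/s); the robot touches nothing.
It fails at once if the gate is opened more than 172 mm, which uncovers the narrow bay (value of joint gate above 0.172 m).
It fails at once if the gate is away from shut (over 15 mm) while the bolt is not drawn back (under 30 mm) (value of joint gate above 0.015 m and value of joint bolt below 0.03 m).
It fails at once if the timer, beaker or cotton roll is moved more than 40 mm (distance of any of timer, beaker, cotton_roll from where it was at the start of the episode above 0.04 m).
Of syringe_1, syringe_2, syringe_3, syringe_4 only 2 to 4 are there at a start; the rules pass over those that are not, and their reading is None.
At some moment in a run one of syringe_1, syringe_3, syringe_4 may be knocked a few centimetres aside while the robot is not near it.
Once in a run the grip may slacken for a moment while it holds something.
It also fails if it takes over 208 s, if anything falls off the work surface, if the arm or the gripper's body presses on something with over 40 N, if the wrist force passes 120 N, or if a joint passes its speed limit or range.

## Robot

A 6-joint arm with a two-finger parallel gripper is mounted at the origin on a cart in front of the work surface, level with it; the furniture and walls round the work are solid. World frame = base frame: x ahead of the robot, y to its left, z up, the work surface at z = 0. Lengths are in m, angles in rad, forces in N, time in s.
With the tool pointing down it reaches from about 0.375 to 0.75 m from the base axis. Payload 9 kg.
Tool frame: the origin (TCP) lies midway between the tips of the shut fingers; the grasp point (between the pads) lies 19 mm behind it; y points along the fingers, z is the direction in which the jaws open and shut, and the axes are right-handed (so a half turn about y gives the same grasp; the last joint's range is limited). The gripper opens to 85 mm and grips with 20 to 120 N. Pads are 22 mm wide; open, the fingers measure 114 mm over their backs; the gripper's body (76 mm by 85 mm) begins 54 mm behind the grasp point. The pads swing forward as they close: fully open they stand 13 mm farther back than shut.
Start: joints at [-1.565, 0.104, 0.097, 1.564, 0, 1.353], TCP at [0.133, -0.585, 0.231] pointing down, gripper open.
Joint ranges: [-2.99, 2.99], [-0.84, 1.86], [-1.1, 1.16], [-1.84, 2.11], [-1.51, 1.56], [-3.14, 3.14]. Speed limits (rad/s): [2.22, 2.22, 2.57, 3.14, 3.14, 3.14].

## Interface

Orientations are given as a unit quaternion [x, y, z, w].
In Python, from cell import env, viewer, job gives the robot as it stands.
- The arm moves only by the tool play_rows, never from a script. Its argument "rows" is a list that holds one entry, the list of rows, each a list of 5 numbers: the shift along the tool's x, y, z in m, then the turn about the tool's y in rad, then the opening, from 0 (shut) to 1 (fully open). In form: [[[dx, dy, dz, turn, claw], ...]]. A call has 1 to 12 rows; each row is the pose to reach, as a shift and turn from the pose commanded when the call began, along the tool's axes at that moment; what a row does not reach only later rows make up. A row lasts 1/12 s, in which the tool goes at most 41.7 mm and 7.16 degrees, less where a joint would pass 70% of its speed; a pose out of reach is approached as far as the arm can. A call with a gripper value outside its range is refused whole. The fingers move at their own pace and stop on an object; "newtons" is the grip in N (left out, the last holds). Time passes only in rows, so rows that repeat a pose let the fingers close. It gives the time, the measured TCP pose, the force and the opening at its end, in the units of the state.
- env.get_state(): the state, without advancing time (a new reading comes with each control period).
- viewer.read_camera(name): name is "scene" or "top"; returns a dict with "frame" (400x640x3 uint8, red, green, blue), "fov_y" (degrees; the focal length in pixels is half the picture's height over the tangent of half this angle, whatever the lens; pixels are square), "cx", "cy" (the principal point, pixels), "k1" (the pictures are not rectified: a ray, as slopes to the right and down, at radius r is drawn at 1 + k1 r^2 times it, then the intrinsics apply), "rvec" (rotation vector, rad) and "tvec" (3), from world to camera coordinates, as OpenCV has them. Camera axes: x right, y down, z forward; pixel columns grow to the right and rows downward; lengths in m; the calibration is good to about 2 mm. A picture is of the moment at which its call begins. There is no depth.
- job.hand_in(): hands the job in, once; it reports no verdict.
The state is a dict: "clock": time; "q": joint angles; "qd": joint speeds; "joint_efforts": joint torques, N m; "tcp_pos": TCP position; "eef_rot": TCP orientation; "force": force on the tool from outside, world axes, zero at the start; "moment": the same for the moment, N m; "opening": finger opening in m.
Only numpy, scipy, OpenCV 4.12 (cv2) and the standard library are available. Lean on these libraries where they do the work, as an engineer would, in place of code of your own. Each camera call takes 0.05 s, during which the arm holds its last target. There are 200 camera calls.

## Working session

There is one attempt and no reset: what is moved stays moved. The work goes in short steps, Python scripts to look and compute and a tool call to move; the robot and the scene stay as the last step left them, time stands still between calls to the robot, and variables do not carry over. Pictures are saved under pics/ and viewed, about 12 in all and at most 16, crops included, and the job is handed in when it is done.

Besides the shell and the picture viewer there is one more tool, called as name(argument=value, ...) on one line, values as JSON. play_rows: Moves the arm, as the interface text tells. Its arguments: {"type":"object","properties":{"rows":{"type":"array"},"newtons":{"type":"number"}},"required":["rows"]}

```bash
mkdir -p pics; ls
cat > h.py <<'E'
import numpy as np, cv2
from cell import env, viewer, job
from scipy.spatial.transform import Rotation as R
def cam(n,name=None):
    c=viewer.read_camera(n)
    if name: cv2.imwrite(f'pics/{name}.png',c['frame'][:,:,::-1])
    return c
def KD(c):
    f=c['frame'].shape[0]/2/np.tan(np.radians(c['fov_y'])/2)
    return np.array([[f,0,c['cx']],[0,f,c['cy']],[0,0,1.]])
def proj(c,P):
    P=np.atleast_2d(np.array(P,float)); Rm=R.from_rotvec(np.ravel(c['rvec'])).as_matrix()
    X=P@Rm.T+np.ravel(c['tvec']); s=X[:,:2]/X[:,2:]; r2=(s**2).sum(1,keepdims=True)
    s=s*(1+c['k1']*r2); K=KD(c); return s*K[0,0]+[c['cx'],c['cy']]
def unproj(c,px,z):
    K=KD(c); d=(np.atleast_2d(np.array(px,float))-[c['cx'],c['cy']])/K[0,0]; s=d.copy()
    for _ in range(30): s=d/(1+c['k1']*(s**2).sum(1,keepdims=True))
    Rm=R.from_rotvec(np.ravel(c['rvec'])).as_matrix(); o=-Rm.T@np.ravel(c['tvec'])
    v=np.c_[s,np.ones(len(s))]@Rm; z=np.broadcast_to(z,len(s))
    return o+v*((z-o[2])/v[:,2])[:,None]
E
python3 - <<'E'
from h import *
for n in('scene','top'):
    c=cam(n,n+'0'); print(n,c['fov_y'],c['cx'],c['cy'],c['k1'],c['rvec'],c['tvec'])
print(env.get_state())
E
```

```text
pics
scene 47.93066766504272 319.8837517282284 204.3367292855115 -0.0266603934826736 [ 0.65861181 -2.41050839  1.42784924] [0.46942116 0.18608387 0.89059801]
top 45.71194897977644 320.5983370592047 188.86590696323884 -0.1453070716954336 [ 2.18246452 -2.17326413  0.10816188] [0.03415986 0.54270183 1.27244157]
{'clock': 0.1, 'q': array([-1.56470750e+00,  1.04637223e-01,  9.65145369e-02,  1.56391598e+00,
        8.25687214e-06,  1.35312193e+00]), 'qd': array([ 0.00016585, -0.00283939,  0.00070765,  0.0009553 ,  0.00010393,
        0.00032226]), 'joint_efforts': array([ 6.82515369e-03, -5.58211613e+01,  5.04718566e+01,  1.31304259e-02,
       -2.63468455e-04, -2.89094828e-05]), 'tcp_pos': array([ 0.13316515, -0.58471052,  0.23058359]), 'eef_rot': array([-0.078898  ,  0.70312213, -0.70224919,  0.07899657]), 'force': array([-0.09849961, -0.43870629, -0.34258929]), 'moment': array([-0.01428222,  0.00672245, -0.04876612]), 'opening': 0.08589914875659638}
```

View pics/top0.png

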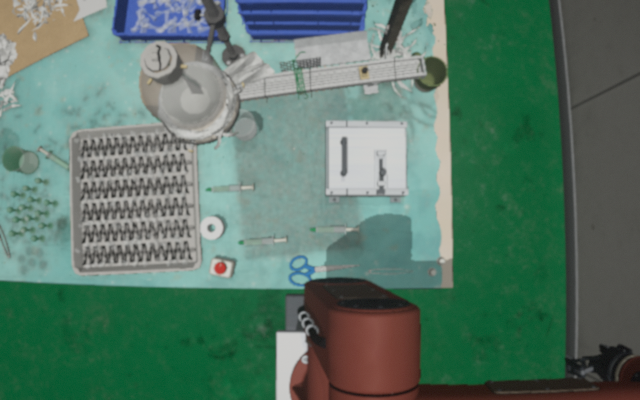

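View pics/scene0.png

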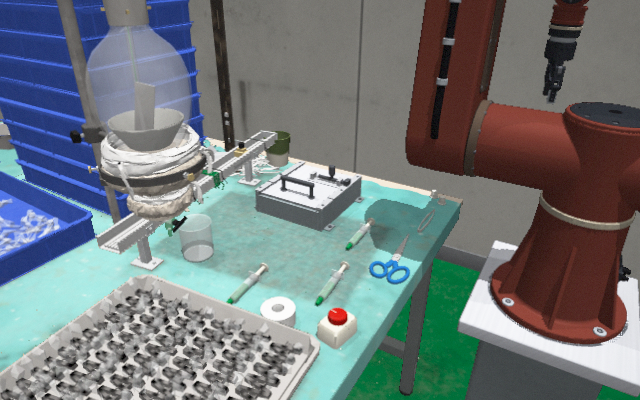

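Run:
```python
from h import *
a=cv2.imread('pics/top0.png'); s=cv2.imread('pics/scene0.png')
cv2.imwrite('pics/c1.png',cv2.resize(a[100:290,195:445],None,fx=3.1,fy=3.1,interpolation=cv2.INTER_CUBIC))
cv2.imwrite('pics/c2.png',cv2.resize(s[150:350,170:450],None,fx=2.8,fy=2.8,interpolation=cv2.INTER_CUBIC))
```

```text
(no output)
```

View pics/c1.png

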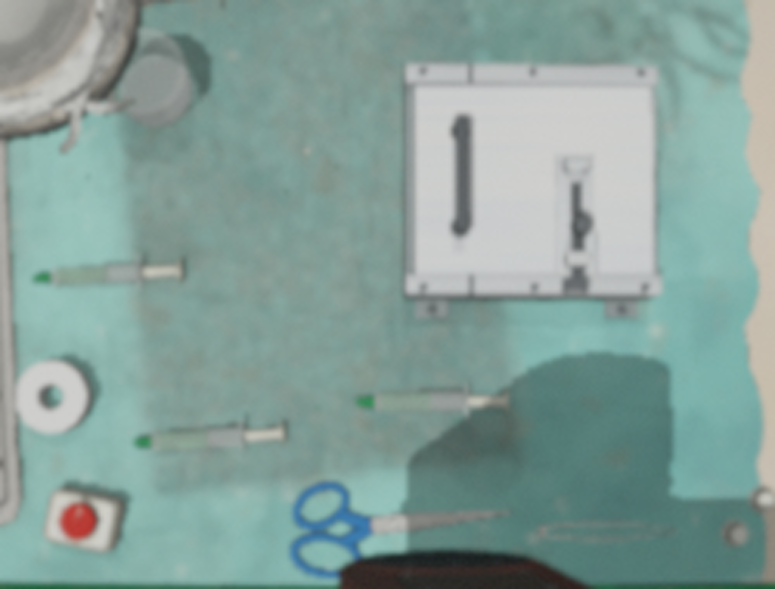

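View pics/c2.png

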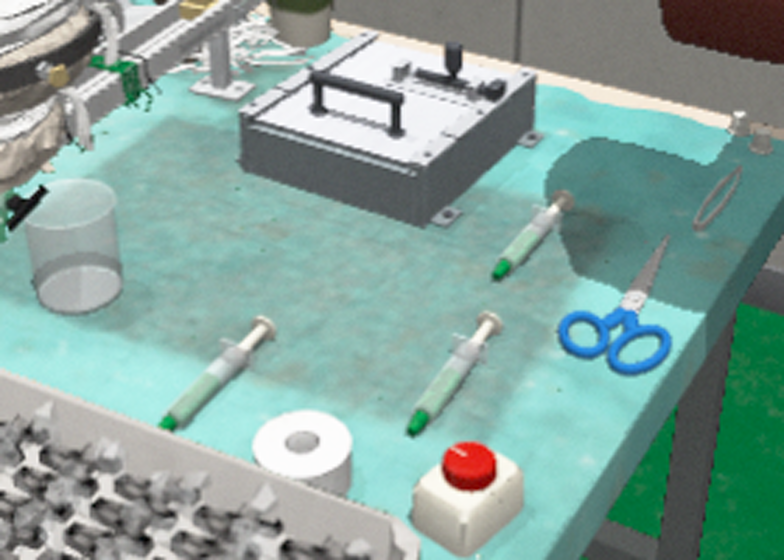

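Run:
```python
from h import *
from scipy.optimize import least_squares
ct=cam('top');cs=cam('scene')
T=lambda L:np.array(L)/3.1+[195,100]; S=lambda L:np.array(L)/2.8+[170,150]
box=[([.1,.11,.066],(405,64)),([.1,-.11,.066],(658,67)),([-.1,-.11,.066],(660,296)),([-.1,.11,.066],(405,297)),
 ([.05,.063,.1],(461,117)),([-.05,.063,.1],(461,234)),([-.046,-.037,.11],(584,224))]
sc=[([.1,.11,.066],(240,140)),([-.1,.11,.066],(425,178)),([-.1,-.11,.066],(535,72)),([.1,-.11,.066],(370,35)),([-.046,-.037,.11],(454,43)),([.05,.063,.1],(313,73)),([-.05,.063,.1],(402,95))]
def W(p,P): c,s=np.cos(p[2]),np.sin(p[2]); P=np.array(P); return np.c_[P[:,:2]@np.array([[c,s],[-s,c]])+p[:2],P[:,2]]
Pb,ub=[b[0] for b in box],T([b[1] for b in box]); Ps,us=[b[0] for b in sc],S([b[1] for b in sc])
ft=lambda p:(proj(ct,W(p,Pb))-ub).ravel(); fs=lambda p:(proj(cs,W(p,Ps))-us).ravel()
for f in(ft,fs,lambda p:np.r_[ft(p),fs(p)]):
    r=least_squares(f,[.6,-.1,0]); print(np.round(r.x,4)); print(np.round(r.fun,1))
print(np.round(unproj(ct,T([(584,224)]),.11),3),np.round(W(r.x,[[0,.063,.094],[-.046,-.037,.098]]),4))
for n,tp,sp in(('2',[(357,401),(466,400),(508,402)],[(497,271),(568,197)]),('3',[(135,442),(243,436),(286,433)],[(415,424),(489,318)]),('4',[(33,279),(138,271),(184,270)],[(165,425),(265,325)])):
    a=unproj(ct,T(tp),.011)[:,:2]; b=unproj(cs,S(sp),.011)[:,:2]
    print(n,np.round(a,3).tolist(),'mid',np.round((a[0]+a[2])/2,3),'len',np.linalg.norm(a[0]-a[2]).round(3),'dir',np.arctan2(*(a[0]-a[2])[::-1]).round(3)); print('  scene',np.round(b,3).tolist(),b.mean(0).round(3),np.arctan2(*(b[0]-b[1])[::-1]).round(3))
```

```text
[ 0.6219 -0.0863  0.0038]
[-0.1  0.6 -0.5  0.1  0.4 -0.1 -0.  -0.4  0.1 -0.7  0.3 -0.4 -0.3  0.9]
[ 0.6137 -0.0678  0.0216]
[-1.4 -7.3  1.7 -1.4  1.3  1.5 -2.6  0.   0.5  2.5 -1.2  1.8  1.3  2.7]
[ 0.6212 -0.0826  0.0103]
[ -1.7   1.1  -2.    0.1  -0.7  -0.1  -1.1   0.1  -1.4  -0.3  -0.9   0.
  -1.6   1.   -0.3 -10.5   1.4  -4.8   1.5  -0.9  -1.4  -2.3   0.8   0.
  -0.4  -1.2   1.4  -0.3]
[[ 0.578 -0.124  0.11 ]] [[ 0.6206 -0.0196  0.094 ]
 [ 0.5756 -0.1201  0.098 ]]
2 [[0.432, 0.065], [0.433, -0.032], [0.432, -0.069]] mid [ 0.432 -0.002] len 0.134 dir 1.567
  scene [[0.432, 0.066], [0.432, -0.071]] [ 0.432 -0.002] 1.566
3 [[0.395, 0.261], [0.401, 0.165], [0.404, 0.127]] mid [0.399 0.194] len 0.134 dir 1.638
  scene [[0.395, 0.261], [0.408, 0.127]] [0.402 0.194] 1.668
4 [[0.539, 0.356], [0.547, 0.261], [0.548, 0.22]] mid [0.544 0.288] len 0.137 dir 1.635
  scene [[0.542, 0.349], [0.551, 0.222]] [0.546 0.286] 1.644
```

```bash
cat >> h.py <<'E'
BOX=np.array([.6219,-.0863,.0038])
def bw(x,y,z=0,B=BOX):
    c,s=np.cos(B[2]),np.sin(B[2]); return np.array([B[0]+c*x-s*y,B[1]+s*x+c*y,z])
def go(pos,jaw=None):
    """shift and turn to TCP pos (world) with jaws along world yaw jaw (mod pi)"""
    s=env.get_state(); M=R.from_quat(s['eef_rot']).as_matrix()
    d=M.T@(np.array(pos)-s['tcp_pos']); out=[d]
    yaw=np.arctan2(M[1,2],M[0,2]); t=0
    if jaw is not None:
        dy=(jaw-yaw+np.pi/2)%np.pi-np.pi/2; t=dy*np.sign(M[2,1])
    print('shift',np.round(d,4),'turn',round(t,3),'| tcp',s['tcp_pos'].round(4),'jawyaw',yaw.round(3),'F',s['force'].round(1),'open',round(s['opening'],4),'q',s['q'].round(2),'t',round(s['clock'],1), 'ydown',M[:,1].round(3))
E
python3 -c "
from h import *
print(R.from_quat(env.get_state()['eef_rot']).as_matrix().round(3))
go([*bw(-.046,-.037)[:2],.17],BOX[2])
go([*bw(-.046,-.037)[:2],.17],BOX[2]+np.pi/2)"
```

```text
[[-0.975 -0.     0.222]
 [-0.222  0.001 -0.975]
 [-0.    -1.    -0.001]]
shift [-0.5342  0.0612 -0.3515] turn -1.351 | tcp [ 0.1332 -0.5848  0.2308] jawyaw -1.347 F [-1.  -0.3  0.5] open 0.0852 q [-1.56  0.1   0.1   1.56 -0.    1.35] t 0.2 ydown [-0.     0.001 -1.   ]
shift [-0.5342  0.0612 -0.3515] turn 0.22 | tcp [ 0.1332 -0.5848  0.2308] jawyaw -1.347 F [-1.  -0.3  0.5] open 0.0852 q [-1.56  0.1   0.1   1.56 -0.    1.35] t 0.2 ydown [-0.     0.001 -1.   ]
```

play_rows(rows=[[[-0.534, 0.03, -0.351, -1.351, 0.5], [-0.534, 0.03, -0.351, -1.351, 0.5], [-0.534, 0.03, -0.351, -1.351, 0.5], [-0.534, 0.03, -0.351, -1.351, 0.5], [-0.534, 0.03, -0.351, -1.351, 0.5], [-0.534, 0.03, -0.351, -1.351, 0.5], [-0.534, 0.03, -0.351, -1.351, 0.5], [-0.534, 0.03, -0.351, -1.351, 0.5], [-0.534, 0.03, -0.351, -1.351, 0.5], [-0.534, 0.03, -0.351, -1.351, 0.5], [-0.534, 0.03, -0.351, -1.351, 0.5], [-0.534, 0.03, -0.351, -1.351, 0.5]]])

```text
clock: 1.2
tcp_pos: [0.4803, -0.2231, 0.2078]
eef_rot: [0.503, -0.497, 0.498, -0.503]
force: [0.6, -1.3, -0.8]
opening: 0.0427
```

```bash
python3 -c "
from h import *
go([*bw(-.046,-.037)[:2],.15],BOX[2])"
```

```text
shift [-0.0986  0.0578  0.0967] turn 0.007 | tcp [ 0.4803 -0.2231  0.2078] jawyaw 0.011 F [ 0.6 -1.3 -0.8] open 0.0427 q [-0.68 -0.12 -0.16  1.52 -0.    0.88] t 1.2 ydown [ 0. -0. -1.]
```

play_rows(rows=[[[-0.099, 0.058, 0.097, 0.007, 0.5], [-0.099, 0.058, 0.097, 0.007, 0.5], [-0.099, 0.058, 0.097, 0.007, 0.5], [-0.099, 0.058, 0.097, 0.007, 0.5], [-0.099, 0.058, 0.097, 0.007, 0.5], [-0.099, 0.058, 0.097, 0.007, 0.5], [-0.099, 0.058, 0.097, 0.007, 0.5]]])

```text
clock: 1.78
tcp_pos: [0.5756, -0.1259, 0.15]
eef_rot: [0.499, -0.501, 0.501, -0.499]
force: [1.1, 0.6, 1.1]
opening: 0.0424
```

Run:
```python
from h import *
go([*bw(-.046,-.037)[:2],.085],BOX[2])
c=cam('scene'); t=cam('top')
a=cv2.resize(c['frame'][150:250,260:390,::-1],None,fx=3,fy=3,interpolation=cv2.INTER_CUBIC)
b=cv2.resize(t['frame'][100:220,300:430,::-1],None,fx=3,fy=3,interpolation=cv2.INTER_CUBIC)
cv2.imwrite('pics/k1.png',np.hstack([np.vstack([a,np.zeros((60,390,3),np.uint8)]),b]))
```

```text
shift [-0.0024  0.065   0.0005] turn -0.007 | tcp [ 0.5756 -0.1259  0.15  ] jawyaw -0.003 F [1.1 0.6 1.1] open 0.0424 q [-0.44  0.07 -0.08  1.42 -0.    1.14] t 1.8 ydown [-0. -0. -1.]
```

View pics/k1.png

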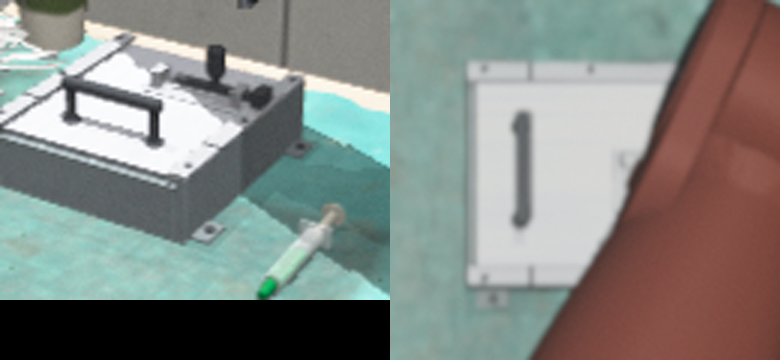

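play_rows(rows=[[[-0.002, 0.02, 0, 0, 0.5], [-0.002, 0.04, 0, 0, 0.5], [-0.002, 0.055, 0, 0, 0.5], [-0.002, 0.064, 0, 0, 0.5], [-0.002, 0.064, 0, 0, 0.5]]])

```text
clock: 2.3
tcp_pos: [0.5745, -0.124, 0.0843]
eef_rot: [-0.499, 0.502, -0.5, 0.499]
force: [0.2, -0.7, 0.3]
opening: 0.0428
```

Run:
```python
from h import *
go([*bw(-.046+.042,-.037)[:2],.086],BOX[2])
c=cam('scene')
a=cv2.resize(c['frame'][120:250,270:390,::-1],None,fx=4,fy=4,interpolation=cv2.INTER_CUBIC)
cv2.imwrite('pics/k2.png',a)
```

```text
shift [-0.0009 -0.0018  0.0435] turn -0.008 | tcp [ 0.5745 -0.124   0.0843] jawyaw -0.004 F [ 0.2 -0.7  0.3] open 0.0428 q [-0.43  0.1  -0.18  1.3  -0.    1.14] t 2.3 ydown [-0.002  0.001 -1.   ]
```

View pics/k2.png

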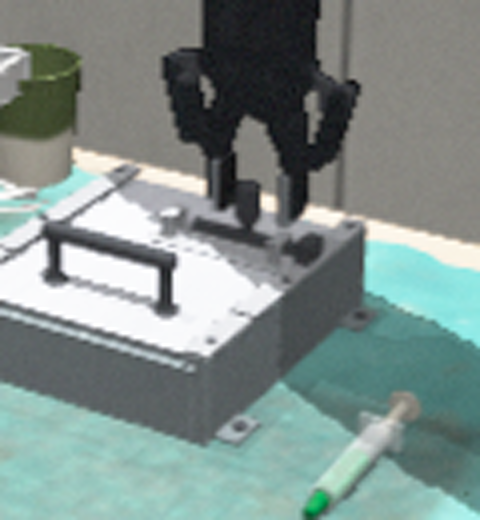

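play_rows(rows=[[[0, -0.003, 0, 0, 0.1], [0, -0.003, 0, 0, 0.1], [0, -0.003, 0, 0, 0.1], [0, -0.003, 0, 0, 0.1], [0, -0.003, 0, 0, 0.1], [0, -0.003, 0.01, 0, 0.1], [0, -0.003, 0.02, 0, 0.1], [0, -0.003, 0.03, 0, 0.1], [0, -0.003, 0.038, 0, 0.1], [0, -0.003, 0.042, 0, 0.1], [0, -0.003, 0.042, 0, 0.1], [0, -0.003, 0.042, 0, 0.1]]], newtons=25)

```text
clock: 3.35
tcp_pos: [0.6195, -0.1243, 0.0912]
eef_rot: [0.499, -0.499, 0.502, -0.5]
force: [3.2, -0.5, 8.3]
opening: 0.0169
```

Run:
```python
from h import *
go([*bw(-.046+.042,-.037)[:2],.086],BOX[2])
c=cam('scene')
a=cv2.resize(c['frame'][120:250,270:390,::-1],None,fx=4,fy=4,interpolation=cv2.INTER_CUBIC)
cv2.imwrite('pics/k3.png',a)
```

```text
shift [-0.001   0.0052 -0.0015] turn -0.007 | tcp [ 0.6195 -0.1243  0.0912] jawyaw -0.003 F [ 3.2 -0.5  8.3] open 0.0169 q [-0.4   0.22 -0.03  1.32 -0.    1.17] t 3.4 ydown [ 0.004 -0.002 -1.   ]
```

play_rows(rows=[[[0, 0, 0.003, 0, 0.1], [0, 0, 0.005, 0, 0.1], [0, 0, 0.005, 0, 0.1], [0, 0, 0.005, 0, 0.1]]])

```text
clock: 3.73
tcp_pos: [0.6204, -0.1242, 0.0911]
eef_rot: [-0.501, 0.502, -0.5, 0.497]
force: [-19.8, -0.9, 21.4]
opening: 0.0166
```

Run:
```python
from h import *
go([*bw(-.046+.042,-.037)[:2],.086],BOX[2])
c=cam('scene')
a=cv2.resize(c['frame'][120:250,270:390,::-1],None,fx=4,fy=4,interpolation=cv2.INTER_CUBIC)
cv2.imwrite('pics/k3.png',a)
```

```text
shift [-0.0009  0.0051 -0.0023] turn -0.007 | tcp [ 0.6204 -0.1242  0.0911] jawyaw -0.003 F [-19.8  -0.9  21.4] open 0.0166 q [-0.4   0.23 -0.02  1.33 -0.    1.17] t 3.7 ydown [-0.005 -0.002 -1.   ]
```

View pics/k3.png

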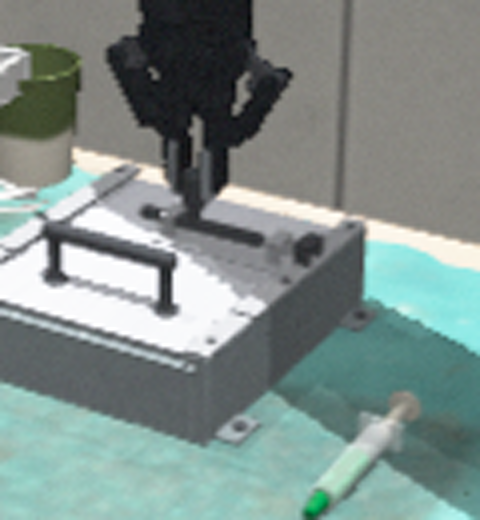

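play_rows(rows=[[[0, 0, -0.004, 0, 0.5], [0, 0, -0.004, 0, 0.5], [0, 0, -0.004, 0, 0.5], [0, -0.02, -0.004, 0, 0.5], [0, -0.05, -0.004, 0, 0.5], [0, -0.08, -0.004, 0, 0.5], [0, -0.08, -0.004, 0, 0.5]]])

```text
clock: 4.37
tcp_pos: [0.6215, -0.1246, 0.1755]
eef_rot: [0.498, -0.498, 0.503, -0.5]
force: [1.3, -0.4, 1.3]
opening: 0.0426
```

Run:
```python
from h import *
go([*bw(0,.063)[:2],.15],BOX[2]+np.pi/2)
go([*bw(0,.063)[:2],.15],BOX[2]-np.pi/2+.01)
c=cam('scene');k=bw(-.004,-.037,.11); 
print(proj(c,[k,bw(-.046,-.037,.11)]).round(1))
```

```text
shift [-0.1014  0.0252 -0.0003] turn 1.564 | tcp [ 0.6215 -0.1246  0.1755] jawyaw -0.003 F [ 1.3 -0.4  1.3] open 0.0426 q [-0.4   0.19  0.09  1.46 -0.    1.17] t 4.4 ydown [ 0.008 -0.003 -1.   ]
shift [-0.1014  0.0252 -0.0003] turn 1.554 | tcp [ 0.6215 -0.1246  0.1755] jawyaw -0.003 F [ 1.3 -0.4  1.3] open 0.0426 q [-0.4   0.19  0.09  1.46 -0.    1.17] t 4.4 ydown [ 0.008 -0.003 -1.   ]
[[319.6 161.7]
 [333.4 164.9]]
```

play_rows(rows=[[[-0.101, 0.02, 0, -1.578, 0.5], [-0.101, 0.02, 0, -1.578, 0.5], [-0.101, 0.02, 0, -1.578, 0.5], [-0.101, 0.02, 0, -1.578, 0.5], [-0.101, 0.02, 0, -1.578, 0.5], [-0.101, 0.02, 0, -1.578, 0.5], [-0.101, 0.02, 0, -1.578, 0.5], [-0.101, 0.02, 0, -1.578, 0.5], [-0.101, 0.02, 0, -1.578, 0.5], [-0.101, 0.02, 0, -1.578, 0.5], [-0.101, 0.02, 0, -1.578, 0.5], [-0.101, 0.02, 0, -1.578, 0.5]]])

```text
clock: 5.42
tcp_pos: [0.6187, -0.0225, 0.1475]
eef_rot: [-0.707, 0.024, -0.023, 0.707]
force: [0.4, -0.2, -0.4]
opening: 0.0425
```

Run:
```python
from h import *
go([*bw(0,.063)[:2],.075],BOX[2]+np.pi/2)
c=cam('scene');cv2.imwrite('pics/k4.png',cv2.resize(c['frame'][120:250,230:390,::-1],None,fx=4,fy=4,interpolation=cv2.INTER_CUBIC))
```

```text
shift [ 0.0031  0.0724 -0.0006] turn -0.071 | tcp [ 0.6187 -0.0225  0.1475] jawyaw 1.503 F [ 0.4 -0.2 -0.4] open 0.0425 q [-0.25  0.16  0.01  1.42 -0.   -0.18] t 5.4 ydown [-0.002  0.    -1.   ]
```

View pics/k4.png

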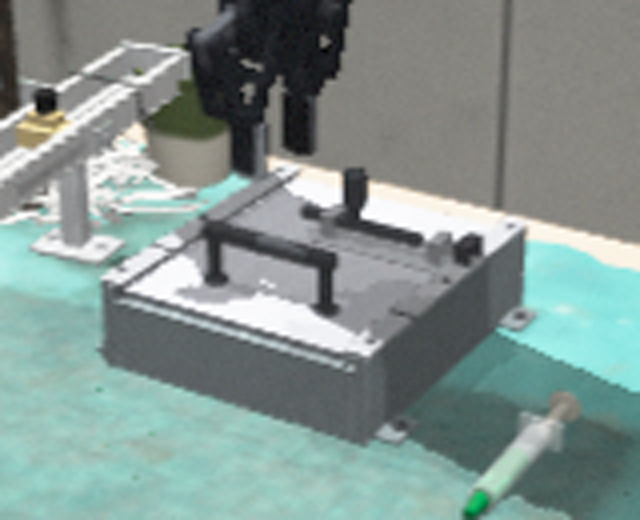

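play_rows(rows=[[[0.003, 0.03, 0, -0.071, 0.5], [0.003, 0.055, 0, -0.071, 0.5], [0.003, 0.07, 0, -0.071, 0.5], [0.003, 0.07, 0, -0.071, 0.5], [0.003, 0.07, 0, -0.071, 0.0], [0.003, 0.07, 0, -0.071, 0.0], [0.003, 0.07, 0, -0.071, 0.0], [0.003, 0.07, 0, -0.071, 0.0], [0.003, 0.07, 0, -0.071, 0.0], [0.003, 0.07, 0, -0.071, 0.0]]], newtons=60)

```text
clock: 6.3
tcp_pos: [0.6228, -0.0211, 0.0804]
eef_rot: [-0.706, -0.0, -0.001, 0.708]
force: [-0.0, 10.2, 0.5]
opening: 0.0105
```

Run:
```python
from h import *
go([*bw(0,.063)[:2],.075],BOX[2]+np.pi/2)
go([*bw(0,.223)[:2],.075],BOX[2]+np.pi/2)
```

```text
shift [-0.0012  0.0054 -0.0023] turn -0.006 | tcp [ 0.6228 -0.0211  0.0804] jawyaw 1.569 F [-0.  10.2  0.5] open 0.0105 q [-0.24  0.2  -0.07  1.3   0.   -0.24] t 6.3 ydown [ 0.002  0.003 -1.   ]
shift [-0.0021  0.0058  0.1577] turn -0.006 | tcp [ 0.6228 -0.0211  0.0804] jawyaw 1.569 F [-0.  10.2  0.5] open 0.0105 q [-0.24  0.2  -0.07  1.3   0.   -0.24] t 6.3 ydown [ 0.002  0.003 -1.   ]
```

play_rows(rows=[[[0, 0, 0.01, 0, 0], [0, 0, 0.025, 0, 0], [0, 0, 0.04, 0, 0], [0, 0, 0.055, 0, 0], [0, 0, 0.07, 0, 0], [0, 0, 0.085, 0, 0], [0, 0, 0.1, 0, 0], [0, 0, 0.115, 0, 0], [0, 0, 0.13, 0, 0], [0, 0, 0.14, 0, 0], [0, 0, 0.148, 0, 0], [0, 0, 0.148, 0, 0]]])

```text
clock: 7.3
tcp_pos: [0.6228, 0.1256, 0.0803]
eef_rot: [0.708, -0.001, 0.001, -0.706]
force: [-4.2, -0.4, 2.4]
opening: 0.0107
```

Run:
```python
from h import *
go([.6222,.138,.0804],BOX[2]+np.pi/2)
```

```text
shift [-0.0006 -0.0001  0.0124] turn -0.007 | tcp [0.6228 0.1256 0.0803] jawyaw 1.568 F [-4.2 -0.4  2.4] open 0.0107 q [-0.01  0.24 -0.03  1.3  -0.   -0.  ] t 7.3 ydown [ 0.001 -0.002 -1.   ]
```

play_rows(rows=[[[0, 0, 0.008, 0, 0], [0, 0, 0.012, 0, 0], [0, 0, 0.012, 0, 0], [0, 0, 0.012, 0, 0], [0, 0, 0.012, 0, 0.45], [0, 0, 0.012, 0, 0.45], [0, 0, 0.012, 0, 0.45], [0, -0.02, 0.012, 0, 0.45], [0, -0.05, 0.012, 0, 0.45], [0, -0.09, 0.012, 0, 0.45], [0, -0.12, 0.012, 0, 0.45], [0, -0.12, 0.012, 0, 0.45]]])

```text
clock: 8.3
tcp_pos: [0.6257, 0.1373, 0.2071]
eef_rot: [-0.707, -0.003, -0.005, 0.707]
force: [1.4, 0.5, 0.9]
opening: 0.0386
```

Run:
```python
from h import *
go([.43,-.002,.17],0)
c=cam('top');cv2.imwrite('pics/t2.png',cv2.resize(c['frame'][90:290,190:450,::-1],None,fx=3,fy=3,interpolation=cv2.INTER_CUBIC))
s=cam('scene'); print(proj(s,[bw(0,.223,.1),bw(-.05,.223,.1),bw(.05,.223,.1)]).round(1))
cv2.imwrite('pics/s2.png',cv2.resize(s['frame'][130:350,170:440,::-1],None,fx=2.7,fy=2.7,interpolation=cv2.INTER_CUBIC))
```

```text
shift [-0.1957  0.035  -0.1399] turn 1.568 | tcp [0.6257 0.1373 0.2071] jawyaw 1.568 F [1.4 0.5 0.9] open 0.0386 q [0.01 0.21 0.17 1.52 0.   0.02] t 8.3 ydown [ 0.011  0.    -1.   ]
[[260.  204.9]
 [278.3 210.5]
 [242.5 199.5]]
```

View pics/s2.png

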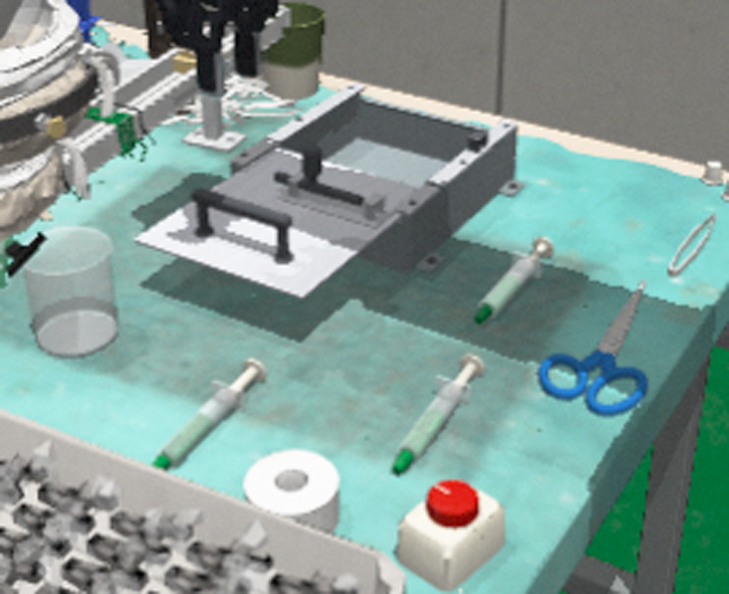

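play_rows(rows=[[[-0.194, 0.05, -0.14, 1.568, 0.5], [-0.194, 0.05, -0.14, 1.568, 0.5], [-0.194, 0.05, -0.14, 1.568, 0.5], [-0.194, 0.05, -0.14, 1.568, 0.5], [-0.194, 0.05, -0.14, 1.568, 0.5], [-0.194, 0.05, -0.14, 1.568, 0.5], [-0.194, 0.05, -0.14, 1.568, 0.5], [-0.194, 0.05, -0.14, 1.568, 0.5], [-0.194, 0.05, -0.14, 1.568, 0.5], [-0.194, 0.05, -0.14, 1.568, 0.5], [-0.194, 0.05, -0.14, 1.568, 0.5], [-0.194, 0.05, -0.14, 1.568, 0.5]]])

```text
clock: 9.4
tcp_pos: [0.4275, -0.0021, 0.1473]
eef_rot: [0.515, -0.485, 0.484, -0.515]
force: [0.6, -0.1, 0.4]
opening: 0.0427
```

Run:
```python
from h import *
go([.432,-.002,.005],0)
```

```text
shift [0.0002 0.1422 0.0048] turn 0.062 | tcp [ 0.4275 -0.0021  0.1473] jawyaw 0.062 F [ 0.6 -0.1  0.4] open 0.0427 q [-0.31 -0.44 -0.55  1.47  0.    1.2 ] t 9.4 ydown [-0.002  0.001 -1.   ]
```

play_rows(rows=[[[0, 0.03, 0.004, 0.062, 0.5], [0, 0.06, 0.004, 0.062, 0.5], [0, 0.09, 0.004, 0.062, 0.5], [0, 0.11, 0.004, 0.062, 0.5], [0, 0.125, 0.004, 0.062, 0.5], [0, 0.134, 0.004, 0.062, 0.5], [0, 0.134, 0.004, 0.062, 0.5]]])

```text
clock: 9.98
tcp_pos: [0.43, -0.0014, 0.0119]
eef_rot: [0.502, -0.5, 0.497, -0.501]
force: [0.1, 0.4, -1.2]
opening: 0.0429
```

Run:
```python
from h import *
go([.432,-.002,.004],0)
```

```text
shift [0.0006 0.0079 0.002 ] turn 0.006 | tcp [ 0.43   -0.0014  0.0119] jawyaw 0.006 F [ 0.1  0.4 -1.2] open 0.0429 q [-0.31 -0.35 -0.73  1.2  -0.    1.26] t 10.0 ydown [-0.004  0.001 -1.   ]
```

play_rows(rows=[[[0, 0.006, 0.001, 0, 0.5], [0, 0.006, 0.001, 0, 0.5], [0, 0.006, 0.001, 0, 0], [0, 0.006, 0.001, 0, 0], [0, 0.006, 0.001, 0, 0], [0, 0.006, 0.001, 0, 0], [0, 0.006, 0.001, 0, 0], [0, 0.006, 0.001, 0, 0], [0, -0.02, 0.001, 0, 0], [0, -0.06, 0.001, 0, 0], [0, -0.1, 0.001, 0, 0], [0, -0.14, 0.001, 0, 0]]], newtons=40)

```text
clock: 10.98
tcp_pos: [0.4327, -0.0019, 0.1565]
eef_rot: [0.502, -0.499, 0.498, -0.501]
force: [1.0, 0.8, -0.4]
opening: 0.0153
```

Run:
```python
from h import *
go([*bw(0,-.069)[:2],.16],np.pi/2)
```

```text
shift [ 0.1545 -0.0036  0.1886] turn -1.565 | tcp [ 0.4327 -0.0019  0.1565] jawyaw 0.006 F [ 1.   0.8 -0.4] open 0.0153 q [-0.31 -0.43 -0.52  1.48 -0.    1.26] t 11.0 ydown [-0. -0. -1.]
```

play_rows(rows=[[[0.154, -0.004, 0.189, -1.565, 0], [0.154, -0.004, 0.189, -1.565, 0], [0.154, -0.004, 0.189, -1.565, 0], [0.154, -0.004, 0.189, -1.565, 0], [0.154, -0.004, 0.189, -1.565, 0], [0.154, -0.004, 0.189, -1.565, 0], [0.154, -0.004, 0.189, -1.565, 0], [0.154, -0.004, 0.189, -1.565, 0], [0.154, -0.004, 0.189, -1.565, 0], [0.154, -0.004, 0.189, -1.565, 0], [0.154, -0.004, 0.189, -1.565, 0], [0.154, -0.004, 0.189, -1.565, 0]]])

```text
clock: 11.98
tcp_pos: [0.6231, -0.155, 0.1587]
eef_rot: [-0.707, 0.021, -0.021, 0.707]
force: [-0.2, 0.9, -0.2]
opening: 0.0149
```

Run:
```python
from h import *
go([*bw(0,-.069)[:2],.10],np.pi/2+BOX[2])
```

```text
shift [-0.0009  0.0587 -0.0004] turn -0.062 | tcp [ 0.6231 -0.155   0.1587] jawyaw 1.512 F [-0.2  0.9 -0.2] open 0.0149 q [-0.45  0.23  0.11  1.45 -0.   -0.39] t 12.0 ydown [-0.  0. -1.]
```

play_rows(rows=[[[0, 0.03, 0, -0.062, 0], [0, 0.05, 0, -0.062, 0], [0, 0.06, 0, -0.062, 0], [0, 0.06, 0, -0.062, 0]]])

```text
clock: 12.32
tcp_pos: [0.6215, -0.1542, 0.0959]
eef_rot: [-0.706, 0.003, 0.0, 0.708]
force: [-0.8, 0.2, -0.7]
opening: 0.0153
```

Run:
```python
from h import *
go([*bw(0,-.069)[:2],.013],np.pi/2+BOX[2])
s=cam('scene');t=cam('top')
a=cv2.resize(s['frame'][110:240,230:390,::-1],None,fx=2.5,fy=2.5,interpolation=cv2.INTER_CUBIC)
b=cv2.resize(t['frame'][100:230,300:430,::-1],None,fx=2.5,fy=2.5,interpolation=cv2.INTER_CUBIC)
cv2.imwrite('pics/p1.png',np.hstack([a,b]))
```

```text
shift [ 0.001   0.0829 -0.0012] turn -0.007 | tcp [ 0.6215 -0.1542  0.0959] jawyaw 1.567 F [-0.8  0.2 -0.7] open 0.0153 q [-0.45  0.25  0.01  1.34 -0.   -0.44] t 12.3 ydown [-0.004  0.002 -1.   ]
```

View pics/p1.png

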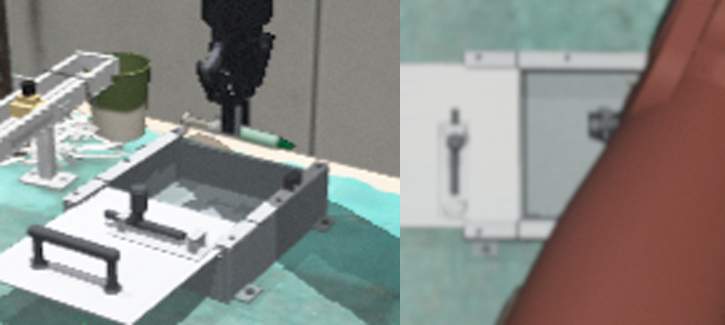

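play_rows(rows=[[[0.001, 0.03, -0.001, -0.007, 0], [0.001, 0.055, -0.001, -0.007, 0], [0.001, 0.072, -0.001, -0.007, 0], [0.001, 0.081, -0.001, -0.007, 0], [0.001, 0.082, -0.001, -0.007, 0], [0.001, 0.082, -0.001, -0.007, 0]]])

```text
clock: 12.92
tcp_pos: [0.6247, -0.1562, 0.0181]
eef_rot: [0.707, 0.002, -0.001, -0.707]
force: [-0.6, 0.1, -0.3]
opening: 0.0157
```

play_rows(rows=[[[0, 0.005, 0, 0, 0], [0, 0.006, 0, 0, 0], [0, 0.006, 0, 0, 0.29], [0, 0.006, 0, 0, 0.29], [0, 0.006, 0, 0, 0.29], [0, 0.006, 0, 0, 0.29], [0, -0.02, 0, 0, 0.29], [0, -0.05, 0, 0, 0.29], [0, -0.09, 0, 0, 0.29], [0, -0.13, 0, 0, 0.29], [0, -0.15, 0, 0, 0.29]]])

```text
clock: 13.83
tcp_pos: [0.6254, -0.1565, 0.1725]
eef_rot: [0.708, 0.003, 0.0, -0.706]
force: [0.3, -0.3, 0.4]
opening: 0.025
```

Run:
```python
from h import *
s=cam('scene')
go([.4,.194,.15],.067)
def blobs(c):
    hsv=cv2.cvtColor(c['frame'],cv2.COLOR_RGB2HSV); m=cv2.inRange(hsv,(50,150,60),(75,255,200))
    n,l,st,ce=cv2.connectedComponentsWithStats(m)
    return [(st[i,4],ce[i].round(1),unproj(c,ce[i],.011)[0].round(3)) for i in range(1,n) if st[i,4]>6 and ce[i][1]<360]
print(*blobs(s),sep='\n')
t=cam('top');print(*blobs(t),sep='\n')
```

```text
shift [-0.2253  0.0221  0.3522] turn 1.508 | tcp [ 0.6266 -0.1571  0.1755] jawyaw 1.575 F [ 0.  -1.2  4.1] open 0.0246 q [-0.45  0.23  0.13  1.47 -0.   -0.45] t 13.9 ydown [ 0.009 -0.004 -1.   ]
(np.int32(11), array([204.3, 171.2]), array([ 1.001, -0.075,  0.011]))
(np.int32(11), array([213.5, 173.6]), array([ 0.965, -0.076,  0.011]))
(np.int32(10), array([217.1, 183.2]), array([ 0.91 , -0.031,  0.011]))
(np.int32(38), array([440.6, 263.6]), array([0.23 , 0.021, 0.011]))
(np.int32(5091), array([426.4, 350.9]), array([0.175, 0.275, 0.011]))
(np.int32(26), array([319. , 299.8]), array([0.396, 0.256, 0.011]))
(np.int32(16), array([229.8, 300.7]), array([0.542, 0.346, 0.011]))
(np.int32(16), array([408.5, 304. ]), array([0.243, 0.179, 0.011]))
(np.int32(10), array([404.4, 308.3]), array([0.245, 0.194, 0.011]))
(np.int32(13), array([460.1, 311.7]), array([0.152, 0.15 , 0.011]))
(np.int32(149), array([399.9, 325.4]), array([0.236, 0.241, 0.011]))
(np.int32(15), array([454.2, 323. ]), array([0.153, 0.185, 0.011]))
(np.int32(9), array([388.8, 332.8]), array([0.246, 0.268, 0.011]))
(np.int32(15), array([404.3, 333.9]), array([0.222, 0.257, 0.011]))
(np.int32(45043), array([499.2, 227.6]), array([ 0.437, -0.467,  0.011]))
(np.int32(24953), array([117.4, 335.7]), array([0.128, 0.603, 0.011]))
```

play_rows(rows=[[[-0.225, 0.022, 0.352, 1.5, 0.5], [-0.225, 0.022, 0.352, 1.5, 0.5], [-0.225, 0.022, 0.352, 1.5, 0.5], [-0.225, 0.022, 0.352, 1.5, 0.5], [-0.225, 0.022, 0.352, 1.5, 0.5], [-0.225, 0.022, 0.352, 1.5, 0.5], [-0.225, 0.022, 0.352, 1.5, 0.5], [-0.225, 0.022, 0.352, 1.5, 0.5], [-0.225, 0.022, 0.352, 1.5, 0.5], [-0.225, 0.022, 0.352, 1.5, 0.5], [-0.225, 0.022, 0.352, 1.5, 0.5], [-0.225, 0.022, 0.352, 1.5, 0.5]]])

```text
clock: 14.93
tcp_pos: [0.3949, 0.1976, 0.1436]
eef_rot: [0.53, -0.469, 0.468, -0.529]
force: [0.4, -1.2, 0.4]
opening: 0.0429
```

```bash
cat >> h.py <<'E'
def tips(c):
    hsv=cv2.cvtColor(c['frame'],cv2.COLOR_RGB2HSV); m=cv2.inRange(hsv,(50,150,60),(75,255,200))
    n,l,st,ce=cv2.connectedComponentsWithStats(m)
    for i in range(1,n):
        p=unproj(c,ce[i],.011)[0]
        if 9<st[i,4]<60 and .3<p[0]<.72 and -.25<p[1]<.42: print('tip',st[i,4],ce[i].round(1),p.round(3))
E
python3 - <<'E'
from h import *
s=cam('scene'); tips(s)
go([.4,.194,.012],.075)
t=cam('top');s=s
a=cv2.resize(s['frame'][130:330,215:390,::-1],None,fx=2.5,fy=2.5,interpolation=cv2.INTER_CUBIC)
b=cv2.resize(t['frame'][100:260,310:430,::-1],None,fx=2.5,fy=2.5,interpolation=cv2.INTER_CUBIC)
cv2.imwrite('pics/p2.png',np.hstack([a,np.vstack([b,np.zeros((100,300,3),np.uint8)])]))
E
```

```text
tip 27 [319.1 299.9] [0.396 0.256 0.011]
tip 15 [229.8 300.5] [0.543 0.345 0.011]
shift [0.003  0.1317 0.0039] turn 0.037 | tcp [0.3959 0.1965 0.1437] jawyaw 0.112 F [0.4 0.5 0.1] open 0.0427 q [ 0.16 -0.39 -0.51  1.45  0.    1.62] t 15.0 ydown [-0.001 -0.    -1.   ]
```

View pics/p2.png

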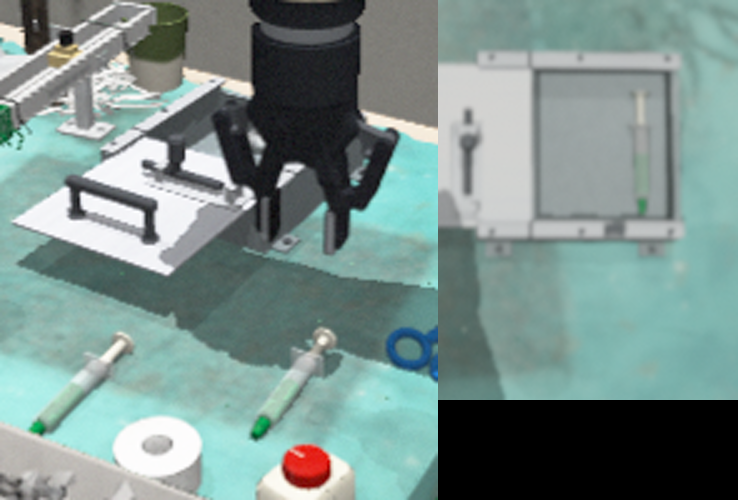

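play_rows(rows=[[[0.003, 0.03, 0.004, 0.037, 0.5], [0.003, 0.06, 0.004, 0.037, 0.5], [0.003, 0.09, 0.004, 0.037, 0.5], [0.003, 0.11, 0.004, 0.037, 0.5], [0.003, 0.122, 0.004, 0.037, 0.5], [0.003, 0.131, 0.004, 0.037, 0.5], [0.003, 0.131, 0.004, 0.037, 0.5]]])

```text
clock: 15.62
tcp_pos: [0.4012, 0.1921, 0.0123]
eef_rot: [0.522, -0.478, 0.477, -0.521]
force: [-0.1, 0.1, -0.1]
opening: 0.0428
```

Run:
```python
from h import *
go([.4,.194,.006],.075)
```

```text
shift [-0.002   0.0063 -0.001 ] turn 0.013 | tcp [0.4012 0.1921 0.0123] jawyaw 0.088 F [-0.1  0.1 -0.1] open 0.0428 q [ 0.15 -0.3  -0.69  1.19 -0.    1.63] t 15.6 ydown [-0.002 -0.    -1.   ]
```

play_rows(rows=[[[-0.002, 0.006, -0.001, 0.013, 0.5], [-0.002, 0.006, -0.001, 0.013, 0.5], [-0.002, 0.006, -0.001, 0.013, 0], [-0.002, 0.006, -0.001, 0.013, 0], [-0.002, 0.006, -0.001, 0.013, 0], [-0.002, 0.006, -0.001, 0.013, 0], [-0.002, 0.006, -0.001, 0.013, 0], [-0.002, 0.006, -0.001, 0.013, 0], [-0.002, -0.02, -0.001, 0.013, 0], [-0.002, -0.06, -0.001, 0.013, 0], [-0.002, -0.1, -0.001, 0.013, 0], [-0.002, -0.15, -0.001, 0.013, 0]]])

```text
clock: 16.62
tcp_pos: [0.4, 0.1944, 0.1568]
eef_rot: [0.519, -0.481, 0.481, -0.518]
force: [0.4, 0.7, -0.6]
opening: 0.0157
```

Run:
```python
from h import *
go([*bw(0,-.027)[:2],.165],np.pi/2)
```

```text
shift [ 0.3233 -0.0083  0.1985] turn -1.496 | tcp [0.4    0.1944 0.1568] jawyaw 0.074 F [ 0.4  0.7 -0.6] open 0.0157 q [ 0.16 -0.38 -0.48  1.47 -0.    1.65] t 16.6 ydown [-0.001 -0.    -1.   ]
```

play_rows(rows=[[[0.323, -0.01, 0.198, -1.49, 0], [0.323, -0.01, 0.198, -1.49, 0], [0.323, -0.01, 0.198, -1.49, 0], [0.323, -0.01, 0.198, -1.49, 0], [0.323, -0.01, 0.198, -1.49, 0], [0.323, -0.01, 0.198, -1.49, 0], [0.323, -0.01, 0.198, -1.49, 0], [0.323, -0.01, 0.198, -1.49, 0], [0.323, -0.01, 0.198, -1.49, 0], [0.323, -0.01, 0.198, -1.49, 0], [0.323, -0.01, 0.198, -1.49, 0], [0.323, -0.01, 0.198, -1.49, 0]]])

```text
clock: 17.62
tcp_pos: [0.6225, -0.1145, 0.1648]
eef_rot: [-0.707, 0.014, -0.013, 0.707]
force: [-1.0, 1.4, 0.1]
opening: 0.0158
```

Run:
```python
from h import *
go([*bw(0,-.027)[:2],.09],np.pi/2+BOX[2])
```

```text
shift [-0.0005  0.0748  0.0011] turn -0.042 | tcp [ 0.6225 -0.1145  0.1648] jawyaw 1.533 F [-1.   1.4  0.1] open 0.0158 q [-0.39  0.2   0.08  1.45 -0.   -0.35] t 17.6 ydown [-0.001  0.    -1.   ]
```

Down into the bay, with a quick look at the held syringe first.

play_rows(rows=[[[0, 0.03, 0.001, -0.042, 0], [0, 0.055, 0.001, -0.042, 0], [0, 0.073, 0.001, -0.042, 0], [0, 0.073, 0.001, -0.042, 0]]])

```text
clock: 17.95
tcp_pos: [0.6196, -0.1109, 0.0877]
eef_rot: [-0.706, 0.002, 0.002, 0.708]
force: [-0.8, -0.1, -1.7]
opening: 0.0155
```

Run:
```python
from h import *
go([*bw(0,-.027)[:2],.013],np.pi/2+BOX[2])
s=cam('scene'); tips(s)
cv2.imwrite('pics/p3.png',cv2.resize(s['frame'][110:240,230:390,::-1],None,fx=3,fy=3,interpolation=cv2.INTER_CUBIC))
```

```text
shift [ 0.0028  0.0747 -0.0025] turn -0.004 | tcp [ 0.6196 -0.1109  0.0877] jawyaw 1.571 F [-0.8 -0.1 -1.7] open 0.0155 q [-0.38  0.22 -0.03  1.32 -0.   -0.38] t 17.9 ydown [-0.006  0.002 -1.   ]
tip 15 [229.9 300.6] [0.542 0.345 0.011]
```

View pics/p3.png

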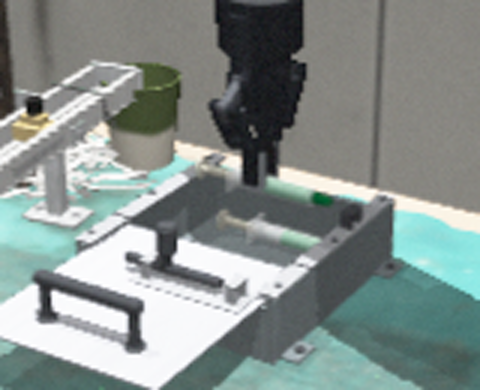

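play_rows(rows=[[[0.001, 0.03, -0.002, 0, 0], [0.001, 0.05, -0.002, 0, 0], [0.001, 0.065, -0.002, 0, 0], [0.001, 0.073, -0.002, 0, 0], [0.001, 0.073, -0.002, 0, 0]]])

```text
clock: 18.42
tcp_pos: [0.6228, -0.1138, 0.019]
eef_rot: [-0.707, 0.0, 0.0, 0.707]
force: [-0.1, -0.5, -0.3]
opening: 0.0155
```

play_rows(rows=[[[0, 0.005, 0, 0, 0], [0, 0.007, 0, 0, 0], [0, 0.007, 0, 0, 0.29], [0, 0.007, 0, 0, 0.29], [0, 0.007, 0, 0, 0.29], [0, 0.007, 0, 0, 0.29], [0, -0.02, 0, 0, 0.29], [0, -0.05, 0, 0, 0.29], [0, -0.09, 0, 0, 0.29], [0, -0.13, 0, 0, 0.29], [0, -0.15, 0, 0, 0.29]]])

```text
clock: 19.33
tcp_pos: [0.6247, -0.1145, 0.1755]
eef_rot: [0.708, 0.002, 0.002, -0.706]
force: [0.5, -1.2, 0.2]
opening: 0.0248
```

Run:
```python
from h import *
s=cam('scene'); tips(s)
go([.545,.287,.15],.068)
```

```text
tip 14 [229.7 300.5] [0.543 0.345 0.011]
shift [-0.0812  0.026   0.4021] turn 1.503 | tcp [ 0.6259 -0.115   0.1784] jawyaw 1.571 F [ 1.1 -1.8  2.8] open 0.0248 q [-0.39  0.2   0.1   1.47 -0.   -0.39] t 19.4 ydown [ 0.009 -0.004 -1.   ]
```

play_rows(rows=[[[-0.081, 0.0, 0.402, 1.503, 0.5], [-0.081, 0.0, 0.402, 1.503, 0.5], [-0.081, 0.0, 0.402, 1.503, 0.5], [-0.081, 0.0, 0.402, 1.503, 0.5], [-0.081, 0.0, 0.402, 1.503, 0.5], [-0.081, 0.0, 0.402, 1.503, 0.5], [-0.081, 0.0, 0.402, 1.503, 0.5], [-0.081, 0.0, 0.402, 1.503, 0.5], [-0.081, 0.0, 0.402, 1.503, 0.5], [-0.081, 0.0, 0.402, 1.503, 0.5], [-0.081, 0.0, 0.402, 1.503, 0.5], [-0.081, 0.0, 0.402, 1.503, 0.5]]])

```text
clock: 20.38
tcp_pos: [0.5409, 0.2915, 0.1693]
eef_rot: [-0.531, 0.467, -0.467, 0.531]
force: [0.4, -1.8, -0.2]
opening: 0.0429
```

Run:
```python
from h import *
s=cam('scene'); tips(s); t=cam('top')
go([.545,.287,.012],.068)
a=cv2.resize(s['frame'][170:320,200:400,::-1],None,fx=2,fy=2,interpolation=cv2.INTER_CUBIC)
b=cv2.resize(t['frame'][100:220,190:430,::-1],None,fx=2.5,fy=2.5,interpolation=cv2.INTER_CUBIC)
o=np.zeros((600,600,3),np.uint8);o[:300,:400]=a;o[300:]=b
cv2.imwrite('pics/p4.png',o)
```

```text
tip 18 [229.8 300.7] [0.542 0.346 0.011]
shift [0.0023 0.1572 0.0029] turn 0.061 | tcp [0.5418 0.289  0.1692] jawyaw 0.129 F [0.  0.1 0.2] open 0.0424 q [ 0.28  0.14  0.03  1.45 -0.    1.72] t 20.5 ydown [-0. -0. -1.]
```

View pics/p4.png

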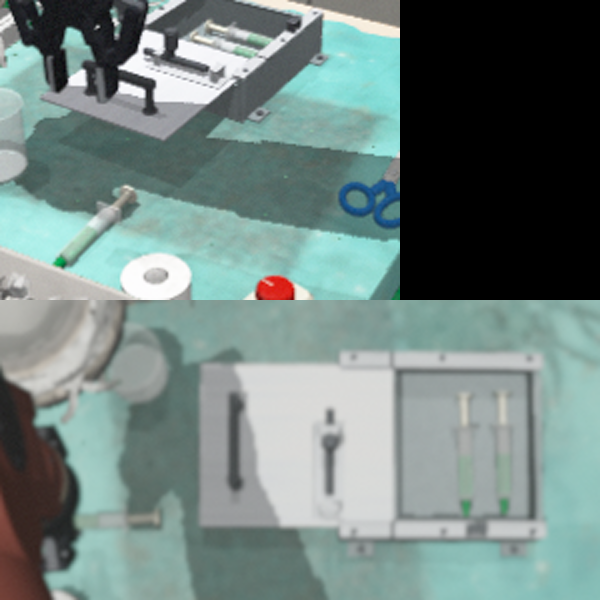

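play_rows(rows=[[[0.002, 0.03, 0.003, 0.061, 0.5], [0.002, 0.06, 0.003, 0.061, 0.5], [0.002, 0.09, 0.003, 0.061, 0.5], [0.002, 0.12, 0.003, 0.061, 0.5], [0.002, 0.14, 0.003, 0.061, 0.5], [0.002, 0.152, 0.003, 0.061, 0.5], [0.002, 0.156, 0.003, 0.061, 0.5], [0.002, 0.156, 0.003, 0.061, 0.5]]])

```text
clock: 21.15
tcp_pos: [0.5454, 0.2859, 0.0131]
eef_rot: [0.517, -0.482, 0.482, -0.517]
force: [-0.2, -0.5, 0.0]
opening: 0.0426
```

Run:
```python
from h import *
go([.545,.287,.006],.068)
```

```text
shift [-0.0011  0.0071 -0.0003] turn 0.002 | tcp [0.5454 0.2859 0.0131] jawyaw 0.07 F [-0.2 -0.5  0. ] open 0.0426 q [ 0.27  0.23 -0.16  1.18 -0.    1.77] t 21.1 ydown [-0.001 -0.    -1.   ]
```

play_rows(rows=[[[-0.001, 0.007, 0, 0, 0.5], [-0.001, 0.007, 0, 0, 0.5], [-0.001, 0.007, 0, 0, 0], [-0.001, 0.007, 0, 0, 0], [-0.001, 0.007, 0, 0, 0], [-0.001, 0.007, 0, 0, 0], [-0.001, 0.007, 0, 0, 0], [-0.001, 0.007, 0, 0, 0], [-0.001, -0.03, 0, 0, 0], [-0.001, -0.07, 0, 0, 0], [-0.001, -0.11, 0, 0, 0], [-0.001, -0.15, 0, 0, 0]]])

```text
clock: 22.15
tcp_pos: [0.5449, 0.2874, 0.1651]
eef_rot: [0.517, -0.483, 0.483, -0.517]
force: [0.6, 0.5, -0.0]
opening: 0.0159
```

Run:
```python
from h import *
go([*bw(0,.015)[:2],.175],np.pi/2)
```

```text
shift [ 0.3631 -0.0098  0.0522] turn -1.502 | tcp [0.5449 0.2874 0.1651] jawyaw 0.069 F [ 0.6  0.5 -0. ] open 0.0159 q [ 0.27  0.15  0.03  1.45 -0.    1.78] t 22.1 ydown [-0. -0. -1.]
```

play_rows(rows=[[[0.363, -0.012, 0.052, -1.5, 0], [0.363, -0.012, 0.052, -1.5, 0], [0.363, -0.012, 0.052, -1.5, 0], [0.363, -0.012, 0.052, -1.5, 0], [0.363, -0.012, 0.052, -1.5, 0], [0.363, -0.012, 0.052, -1.5, 0], [0.363, -0.012, 0.052, -1.5, 0], [0.363, -0.012, 0.052, -1.5, 0], [0.363, -0.012, 0.052, -1.5, 0], [0.363, -0.012, 0.052, -1.5, 0], [0.363, -0.012, 0.052, -1.5, 0], [0.363, -0.012, 0.052, -1.5, 0]]])

```text
clock: 23.15
tcp_pos: [0.6221, -0.0726, 0.1752]
eef_rot: [-0.707, 0.019, -0.019, 0.707]
force: [-0.2, 0.2, -0.7]
opening: 0.0158
```

Run:
```python
from h import *
go([*bw(0,.013)[:2],.09],np.pi/2+BOX[2])
```

```text
shift [-0.0002  0.0852 -0.0007] turn -0.058 | tcp [ 0.6221 -0.0726  0.1752] jawyaw 1.516 F [-0.2  0.2 -0.7] open 0.0158 q [-0.32  0.18  0.08  1.47 -0.   -0.27] t 23.1 ydown [-0.  0. -1.]
```

play_rows(rows=[[[0, 0.03, -0.001, -0.058, 0], [0, 0.06, -0.001, -0.058, 0], [0, 0.085, -0.001, -0.058, 0], [0, 0.11, -0.001, -0.058, 0], [0, 0.13, -0.001, -0.058, 0], [0, 0.145, -0.001, -0.058, 0], [0, 0.154, -0.001, -0.058, 0], [0, 0.155, -0.001, -0.058, 0]]])

```text
clock: 23.82
tcp_pos: [0.6207, -0.0717, 0.0183]
eef_rot: [-0.707, 0.001, 0.001, 0.707]
force: [-0.7, 0.5, -1.0]
opening: 0.0156
```

Run:
```python
from h import *
go([*bw(0,.013)[:2],.012],np.pi/2+BOX[2])
```

```text
shift [ 0.0012  0.0063 -0.0016] turn -0.004 | tcp [ 0.6207 -0.0717  0.0183] jawyaw 1.57 F [-0.7  0.5 -1. ] open 0.0156 q [-0.32  0.25 -0.13  1.19 -0.   -0.32] t 23.8 ydown [-0.003  0.001 -1.   ]
```

play_rows(rows=[[[0, 0.005, -0.001, 0, 0], [0, 0.006, -0.001, 0, 0], [0, 0.006, -0.001, 0, 0.29], [0, 0.006, -0.001, 0, 0.29], [0, 0.006, -0.001, 0, 0.29], [0, 0.006, -0.001, 0, 0.29], [0, -0.02, -0.001, 0, 0.29], [0, -0.05, -0.001, 0, 0.29], [0, -0.09, -0.001, 0, 0.29], [0, -0.13, -0.001, 0, 0.29], [0, -0.17, -0.001, 0, 0.29]]])

```text
clock: 24.73
tcp_pos: [0.6217, -0.0729, 0.1926]
eef_rot: [0.707, -0.0, 0.0, -0.707]
force: [1.2, 0.1, 0.5]
opening: 0.0248
```

Run:
```python
from h import *
go([.6222,.138,.17],np.pi/2)
```

```text
shift [0.0004 0.0225 0.211 ] turn -0.0 | tcp [ 0.6217 -0.0729  0.1926] jawyaw 1.57 F [1.2 0.1 0.5] open 0.0248 q [-0.33  0.18  0.11  1.5  -0.   -0.32] t 24.7 ydown [ 0. -0. -1.]
```

Move above the handle, then look into the bay.

play_rows(rows=[[[0, 0, 0.211, 0, 0.5], [0, 0, 0.211, 0, 0.5], [0, 0, 0.211, 0, 0.5], [0, 0, 0.211, 0, 0.5], [0, 0, 0.211, 0, 0.5], [0, 0.02, 0.211, 0, 0.5], [0, 0.04, 0.211, 0, 0.5], [0, 0.04, 0.211, 0, 0.5]]])

```text
clock: 25.4
tcp_pos: [0.6202, 0.1389, 0.1466]
eef_rot: [0.707, -0.001, -0.002, -0.707]
force: [0.3, -0.6, -2.5]
opening: 0.0427
```

Run:
```python
from h import *
s=cam('scene'); tips(s); t=cam('top')
go([.6222,.138,.078],np.pi/2)
a=cv2.resize(s['frame'][150:330,200:400,::-1],None,fx=2,fy=2,interpolation=cv2.INTER_CUBIC)
b=cv2.resize(t['frame'][100:210,290:420,::-1],None,fx=3,fy=3,interpolation=cv2.INTER_CUBIC)
o=np.zeros((360,790,3),np.uint8);o[:360,:400]=a;o[:330,400:]=b
cv2.imwrite('pics/p5.png',o)
```

```text
shift [0.0006 0.0723 0.0002] turn -0.001 | tcp [0.6217 0.1378 0.1503] jawyaw 1.57 F [0.4 0.1 0.5] open 0.0426 q [ 0.01  0.22  0.07  1.43 -0.    0.01] t 25.5 ydown [-0.001 -0.    -1.   ]
```

View pics/p5.png

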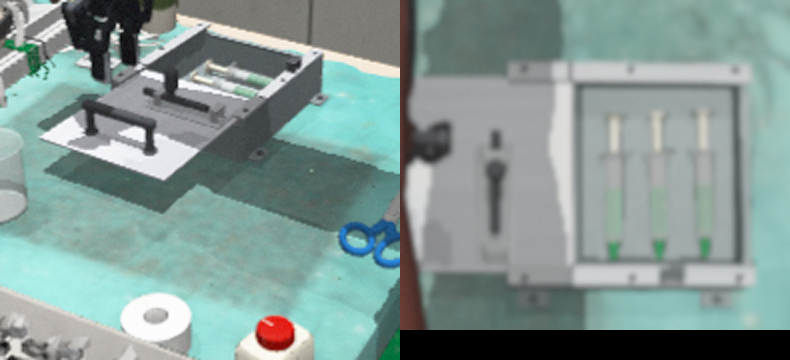

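play_rows(rows=[[[0, 0.03, 0, 0, 0.5], [0, 0.055, 0, 0, 0.5], [0, 0.07, 0, 0, 0.5], [0, 0.07, 0, 0, 0.5], [0, 0.07, 0, 0, 0.0], [0, 0.07, 0, 0, 0.0], [0, 0.07, 0, 0, 0.0], [0, 0.07, 0, 0, 0.0], [0, 0.07, 0, 0, 0.0], [0, 0.07, 0, 0, 0.0]]], newtons=60)

```text
clock: 26.33
tcp_pos: [0.6237, 0.1375, 0.0833]
eef_rot: [0.707, 0.001, 0.002, -0.707]
force: [-0.7, -2.1, 7.7]
opening: 0.0104
```

Run:
```python
from h import *
go([.6228,-.0211,.0804],BOX[2]+np.pi/2)
```

```text
shift [-0.0008  0.003  -0.1586] turn -0.005 | tcp [0.6237 0.1375 0.0833] jawyaw 1.57 F [-0.7 -2.1  7.7] open 0.0104 q [ 0.01  0.24 -0.02  1.31 -0.    0.01] t 26.3 ydown [ 0.004 -0.001 -1.   ]
```

play_rows(rows=[[[0, 0, -0.01, 0, 0], [0, 0, -0.025, 0, 0], [0, 0, -0.04, 0, 0], [0, 0, -0.055, 0, 0], [0, 0, -0.07, 0, 0], [0, 0, -0.085, 0, 0], [0, 0, -0.1, 0, 0], [0, 0, -0.115, 0, 0], [0, 0, -0.13, 0, 0], [0, 0, -0.145, 0, 0], [0, 0, -0.154, 0, 0], [0, 0, -0.154, 0, 0]]])

```text
clock: 27.33
tcp_pos: [0.6238, -0.0172, 0.0833]
eef_rot: [-0.707, -0.001, -0.002, 0.707]
force: [-1.3, -0.9, 6.7]
opening: 0.0103
```

play_rows(rows=[[[0, 0, -0.004, 0, 0], [0, 0, -0.006, 0, 0], [0, 0, -0.007, 0, 0], [0, 0, -0.007, 0, 0]]])

```text
clock: 27.67
tcp_pos: [0.6238, -0.0211, 0.0833]
eef_rot: [-0.706, -0.002, -0.001, 0.708]
force: [1.9, 12.2, 7.9]
opening: 0.0105
```

play_rows(rows=[[[0, 0, -0.002, 0, 0], [0, 0, -0.002, 0, 0], [0, 0, 0, 0, 0.5], [0, 0, 0, 0, 0.5], [0, 0, 0, 0, 0.5], [0, -0.03, 0, 0, 0.5], [0, -0.06, 0, 0, 0.5], [0, -0.09, 0, 0, 0.5], [0, -0.09, 0, 0, 0.5]]])

```text
clock: 28.42
tcp_pos: [0.6249, -0.0243, 0.1778]
eef_rot: [0.708, 0.003, 0.004, -0.706]
force: [0.4, -0.8, 1.7]
opening: 0.0429
```

Run:
```python
from h import *
go([.6204,-.1242,.17],BOX[2])
```

```text
shift [-0.0045  0.0081 -0.0999] turn 1.566 | tcp [ 0.6249 -0.0243  0.1778] jawyaw 1.57 F [ 0.4 -0.8  1.7] open 0.0429 q [-0.25  0.17  0.07  1.46 -0.   -0.25] t 28.4 ydown [ 0.009 -0.003 -1.   ]
```

play_rows(rows=[[[-0.005, 0.008, -0.1, 1.566, 0.5], [-0.005, 0.008, -0.1, 1.566, 0.5], [-0.005, 0.008, -0.1, 1.566, 0.5], [-0.005, 0.008, -0.1, 1.566, 0.5], [-0.005, 0.008, -0.1, 1.566, 0.5], [-0.005, 0.008, -0.1, 1.566, 0.5], [-0.005, 0.008, -0.1, 1.566, 0.5], [-0.005, 0.008, -0.1, 1.566, 0.5], [-0.005, 0.008, -0.1, 1.566, 0.5], [-0.005, 0.008, -0.1, 1.566, 0.5], [-0.005, 0.008, -0.1, 1.566, 0.5], [-0.005, 0.008, -0.1, 1.566, 0.5]]])

```text
clock: 29.42
tcp_pos: [0.6171, -0.1237, 0.1626]
eef_rot: [0.516, -0.484, 0.484, -0.516]
force: [-0.4, -0.3, 0.8]
opening: 0.0426
```

Run:
```python
from h import *
go([.6204,-.1242,.092],BOX[2])
```

```text
shift [0.0007 0.0706 0.0033] turn 0.06 | tcp [ 0.6171 -0.1237  0.1626] jawyaw 0.063 F [-0.4 -0.3  0.8] open 0.0426 q [-0.41  0.19  0.07  1.45 -0.    1.1 ] t 29.4 ydown [ 0.    -0.001 -1.   ]
```

play_rows(rows=[[[0, 0.03, 0.003, 0.06, 0.5], [0, 0.055, 0.003, 0.06, 0.5], [0, 0.072, 0.003, 0.06, 0.5], [0, 0.072, 0.003, 0.06, 0.5], [0, 0.072, 0.003, 0.06, 0.1], [0, 0.072, 0.003, 0.06, 0.1], [0, 0.072, 0.003, 0.06, 0.1], [0, 0.072, 0.003, 0.06, 0.1], [0, 0.072, 0.003, 0.06, 0.1], [0, 0.072, 0.003, 0.06, 0.1]]], newtons=25)

```text
clock: 30.25
tcp_pos: [0.6202, -0.1234, 0.0923]
eef_rot: [0.503, -0.497, 0.498, -0.502]
force: [-5.9, -0.1, 3.6]
opening: 0.0165
```

Run:
```python
from h import *
go([.578,-.1242,.092],BOX[2])
```

```text
shift [ 0.0003  0.0003 -0.0422] turn 0.006 | tcp [ 0.6202 -0.1234  0.0923] jawyaw 0.01 F [-5.9 -0.1  3.6] open 0.0165 q [-0.4   0.22 -0.03  1.32 -0.    1.16] t 30.2 ydown [ 0.001 -0.001 -1.   ]
```

play_rows(rows=[[[0, 0, -0.008, 0, 0.1], [0, 0, -0.016, 0, 0.1], [0, 0, -0.024, 0, 0.1], [0, 0, -0.032, 0, 0.1], [0, 0, -0.038, 0, 0.1], [0, 0, -0.042, 0, 0.1], [0, 0, -0.042, 0, 0.1], [0, 0, -0.044, 0, 0.1], [0, 0, -0.046, 0, 0.1], [0, 0, -0.046, 0, 0.1], [0, 0, -0.046, 0, 0.1]]])

```text
clock: 31.17
tcp_pos: [0.5776, -0.1236, 0.0924]
eef_rot: [-0.501, 0.495, -0.499, 0.505]
force: [15.6, 2.7, -1.6]
opening: 0.0164
```

play_rows(rows=[[[0, 0, 0.003, 0, 0.1], [0, 0, 0.003, 0, 0.5], [0, 0, 0.003, 0, 0.5], [0, 0, 0.003, 0, 0.5], [0, -0.03, 0.003, 0, 0.5], [0, -0.06, 0.003, 0, 0.5], [0, -0.1, 0.003, 0, 0.5], [0.1, -0.12, 0, 0, 0.5], [0.15, -0.12, 0, 0, 0.5], [0.17, -0.12, 0, 0, 0.5], [0.17, -0.12, 0, 0, 0.5]]])

```text
clock: 32.08
tcp_pos: [0.5755, -0.2904, 0.2106]
eef_rot: [0.503, -0.497, 0.497, -0.503]
force: [0.5, 0.1, 0.5]
opening: 0.0429
```

Run:
```python
from h import *
s=cam('scene'); tips(s); t=cam('top')
go([.6,-.1,.2])
a=cv2.resize(s['frame'][130:260,230:400,::-1],None,fx=2.5,fy=2.5,interpolation=cv2.INTER_CUBIC)
b=cv2.resize(t['frame'][100:220,300:430,::-1],None,fx=2.7,fy=2.7,interpolation=cv2.INTER_CUBIC)
o=np.zeros((330,780,3),np.uint8);o[:a.shape[0],:a.shape[1]]=a;o[:b.shape[0],425:425+b.shape[1]]=b
cv2.imwrite('pics/p6.png',o)
```

```text
shift [-0.1944  0.0091  0.0263] turn 0 | tcp [ 0.5746 -0.2945  0.2094] jawyaw 0.005 F [ 0.3  0.9 -0. ] open 0.0425 q [-0.67  0.24  0.21  1.54 -0.    0.89] t 32.2 ydown [-0.001 -0.001 -1.   ]
```

View pics/p6.png

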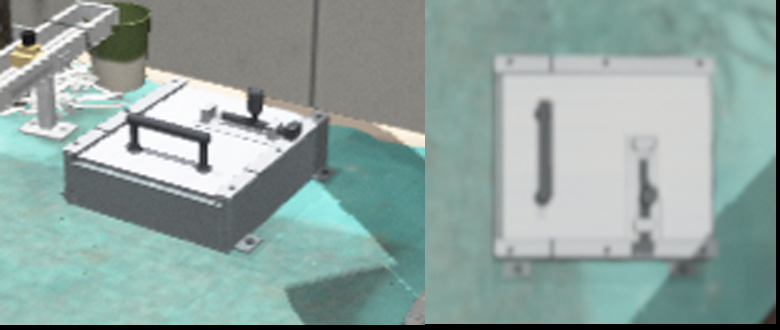

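The gate is shut, the bolt is in its keeper, and it looks the same as in the first picture. The arm is clear, so I'm handing in.

```bash
python3 -c "
from h import *
print(job.hand_in())"
```

```text
the job is handed in; nothing more can be done
None
```

I drew the bolt back and pulled the gate about 159 mm open. I then laid the three syringes on the bench flat in the wide bay (syringe_1 was absent), shut the gate, slid the bolt home and handed in at about 32 s. No verdict was reported.

**Gate and bolt:** Both reached their end stops. The gate handle came back to y = -0.0211 m, exactly where it had been gripped at the start, with 12 N against the stop. The bolt travelled about 42.6 mm and stopped against 15.6 N.

**Syringes:** The last picture with the gate open showed all three lying flat side by side, with none left on the bench. They were not seen again once the gate was shut.

**Final picture:** The gate is shut, the bolt is in its keeper, and the arm stands clear with no force on it.

**Other checks:** No knock or grip slip was seen. The timer and cotton roll were never touched and looked unmoved in the last wide views, where the beaker was partly cut off by the frame. The only disagreement was an early box-corner reading in the scene camera, which I had misread. I used the top-camera fit instead, and later contacts agreed with it to 2–3 mm.

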